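Short spin in the microcentrifuge

TASK

The microcentrifuge on the desk is loaded and its lid stands open. With the fingertips, push the lid down, without gripping it, until its latch catches and it stays shut by itself; then press the round short-spin key at the right of the front panel fully down and keep holding it: the program finishes with a fingertip still holding the key down, and nothing touching the lid. Do not push the things round the centrifuge out of place.

Things in the scene. Friction and masses are not known exactly. Their poses are not given: they have to be found in the camera images.
- centrifuge: White and grey benchtop microcentrifuge, fixed, 268 mm deep (x), 224 mm wide (y), deck 110 mm high, with a round rotor bowl. Origin: centre of its underside, on the desk; x points from its front panel to its rear hinge, y to its left, z up. The panel slopes 13 degrees, from 108 mm high under the lid's front edge down to 94 mm at the front; left to right: display, oblong key, round key.
- lid_hinge (a joint): Opening of the lid (rad): 0 hard shut on its stop, at most 1.3; starts at 0.72 to 1.15. Spring-balanced, stiff hinge: it stays where left above 0.7; nearly shut it takes about 6 N at its front edge. From 0.07 down its tongue runs over a spring latch (about 10 N in all); pushed down to 0 and let go it rests latched at 0.01; let go sooner it springs up to about 0.75.
- lid: Lid, 183 x 220 x 22 mm. Origin on the hinge axis at mid-width, 114 mm behind and 121 mm above the centrifuge's origin. Own x points from front edge to hinge (lid lies at x = -187 to -4 mm); z points out of its outer face: flat at z = +15 mm for x = -172 to -14 mm, bevelled to +3 mm at the front edge; inner face z = -7 mm. A 90 mm wide lip stands 6 mm out of the front edge.
- lid_front (a point): Middle of the lid's front edge, 187 mm from the hinge axis.
- spin_travel (a joint): How far the short-spin key is pressed (m): 0 is up, 0.005 is fully down on its stop. Its spring takes 1.5 N to start and 5 N when fully down, and brings it up again when let go.
- spin_key: The round short-spin key, a 24 mm cap standing 9 mm out of the sloping panel (4 mm when fully down). It moves square to the panel: its own z points up out of the panel, along its axis.
- spin_key_top (a point): Centre of the top of the short-spin key; it moves with the key. When the lid is shut the lid's front edge is 35 mm behind it and the lid's top 27 mm above it.
- release_key_top (a point): Centre of the top of the oblong lid-release key, 34 x 14 mm, standing 7 mm out of the panel at its middle, 62 mm left of the round key. Not needed: pressing it draws the latch back and lets a shut lid spring up.
- cup: Specimen cup with yellow screw lid, 64 mm across and high, loose, standing right of the centrifuge. Origin: centre of its underside.
- roll: Roll of white labels, 69 mm across, 41 mm high, loose, standing in front of the centrifuge, to the left. Origin: centre of its underside.
- timer: White digital timer, 66 x 62 x 18 mm, loose, lying in front of the centrifuge. Origin: centre of its underside.
- stapler: Blue stapler, 128 x 34 x 42 mm, loose, lying at the right near the front edge of the desk. Origin: centre of its underside.

How it is judged:
By the outcome, as a careful person would: the job done as asked, in the order asked, and still so for the second after the job is handed in, while the arm keeps its last pose, push and grip.
It also fails if it takes over 38 s, if anything falls off the work surface, if the arm or the gripper's body presses on something with over 40 N, if the wrist force passes 120 N, or if a joint passes its speed limit or range.

ROBOT

A 7-joint arm with a two-finger parallel gripper is mounted at the origin on a cart in front of the work surface, level with it; the furniture and walls round the work are solid. World frame = base frame: x ahead of the robot, y to its left, z up, the work surface at z = 0. Lengths are in mm, angles in rad, forces in N, time in s.
With the tool pointing down it reaches from about 400 to 875 mm from the base axis. Payload 4.4 kg.
Tool frame: the origin (TCP) lies midway between the tips of the shut fingers; the grasp point (between the pads) lies 19 mm behind it; z points along the fingers, y is the line along which they close (so a half turn about z gives the same grasp; the last joint's range is limited). The gripper opens to 85 mm and grips with 20 to 120 N. Pads are 22 mm wide; open, the fingers measure 114 mm over their backs; the gripper's body (76 mm by 85 mm) begins 54 mm behind the grasp point. The pads swing forward as they close: fully open they stand 13 mm farther back than shut.
Start: joints at [1.209, 0.628, 0.038, 1.517, -0.027, 0.996, -0.02], TCP at [189.506, -621.776, 231.313] pointing down, gripper open.
Joint ranges: [-3.06, 3.06], [-0.37, 2.12], [-1.25, 1.32], [0.18, 2.47], [-1.1, 4.24], [0.23, 1.98], [-2.94, 2.94]. Speed limits (rad/s): [2.57, 2.57, 3.14, 3.14, 3.14, 3.14, 3.14].

INTERFACE

Orientations are given as [roll, pitch, yaw] about the fixed x, y, z axes, in that order (R = Rz(yaw) Ry(pitch) Rx(roll)).
In Python, from cell import readout, optics, order gives the robot as it stands.
- The arm moves only by the shell command python3 -m jog 'ROWS'. ROWS is a JSON object of lists of equal length, an entry for each row: "claw": the opening, from 0 (shut) to 1 (fully open); "xyz": the shift along the tool's x, y, z each as a share of 0.1 m, from -1 to 1, a list of three; "twist": the turn, a rotation vector about the tool's x, y, z each as a share of 180 degrees, from -1 to 1, a list of three. A call has 1 to 12 rows; each row shifts and turns the commanded pose from where the row before left it, along the tool's axes as they then stand; what a row does not reach is not made up. A row lasts 1/8 s, in which the tool goes at most 62.5 mm and 10.7 degrees, less where a joint would pass 70% of its speed; a pose out of reach is approached as far as the arm can. A call with a number of a shift or a turn outside -1 to 1 is refused whole. A call with a gripper value outside its range is refused whole. The fingers move at their own pace and stop on an object; the grip force is fixed at half the most. Time passes only in rows, so rows that do not move let the fingers close. It gives the time, the measured TCP pose, the force, the opening and the grip force at its end, in the units of the state.
- readout.read_state(): the state, without advancing time (a new reading comes with each control period).
- optics.get_image(name): name is "scene" or "top"; returns a dict with "color" (384x512x3 uint8, red, green, blue), "fovy" (degrees; the focal length in pixels is half the picture's height over the tangent of half this angle, whatever the lens; pixels are square), "cx", "cy" (the principal point, pixels), "k1" (the pictures are not rectified: a ray, as slopes to the right and down, at radius r is drawn at 1 + k1 r^2 times it, then the intrinsics apply), "view" (4x4, takes a point from world to camera coordinates). Camera axes: x right, y up, looking along -z (the intrinsics and any distortion apply to the point x, -y, -z); pixel columns grow to the right and rows downward; lengths in mm; the calibration is good to about 2 mm. A picture is of the moment at which its call begins. There is no depth.
- order.finish_job(): hands the job in; it is judged then, once.
Trained networks look in the newest picture that a camera, given by its name, has taken for a name from the list of things; names that differ only in an ending like _2 or _b are one class to them, and where a whole thing is asked for, a point or a joint stands for the part that bears it (a point fixed in the world has none). Each returns a list of dicts, best first, with "score" (0 to 1); they miss things now and then, are a little off and sometimes report something else, mostly with a low value. They report only what shows in the picture. A call takes as long as a camera call.
- optics.boxes_of(camera, label): "rect" ([left, top, width, height] in pixels, round what is visible of it).
The state is a dict: "clock": time; "qpos": joint angles; "qd": joint speeds; "tau": joint torques, N m; "eef_pos": TCP position; "tool_rot": TCP orientation; "force": force on the tool from outside, world axes, zero at the start; "torque": the same for the moment, N m; "width": finger opening in mm; "gripper_force": force on a finger pad.
Only numpy, scipy, OpenCV 4.12 (cv2) and the standard library are available. Lean on these libraries where they do the work, as an engineer would, in place of code of your own. Each camera call takes 0.05 s, during which the arm holds its last target. There are 200 camera calls.

## Working session

There is one attempt and no reset: what is moved stays moved. The work goes in short steps, Python scripts to look and compute and a shell command to move; the robot and the scene stay as the last step left them, time stands still between calls to the robot, and variables do not carry over. Pictures are saved under pics/ and viewed, at most 10 in all, crops included, and the job is handed in when it is done.

```bash
mkdir -p pics
cat > h.py <<'E'
import numpy as np, cv2
from scipy.spatial.transform import Rotation as R
from scipy.optimize import least_squares
from cell import readout, optics, order
def cam(d):
    f=d["color"].shape[0]/2/np.tan(np.radians(d["fovy"]/2)); return f,d["cx"],d["cy"],d["k1"],np.array(d["view"])
def proj(c,P):
    f,cx,cy,k,V=c; P=np.atleast_2d(P); p=P@V[:3,:3].T+V[:3,3]; s=np.stack([p[:,0],-p[:,1]],1)/-p[:,2:]
    s=s*(1+k*(s**2).sum(1,keepdims=True)); return s*f+[cx,cy]
def ray(c,uv):
    f,cx,cy,k,V=c; d=(np.array(uv,float)-[cx,cy])/f; s=d.copy()
    for _ in range(20): s=d/(1+k*(s@s))
    v=V[:3,:3].T@np.array([s[0],-s[1],-1]); return -V[:3,:3].T@V[:3,3], v/np.linalg.norm(v)
def onz(c,uv,z):
    o,v=ray(c,uv); return o+v*(z-o[2])/v[2]
E
python3 - <<'E'
from h import *
s=readout.read_state(); print({k:np.round(v,3).tolist() for k,v in s.items()})
ims=[]
for n in("scene","top"):
    d=optics.get_image(n); c=cam(d); print(n,np.round(c[:4],3), np.round(-c[4][:3,:3].T@c[4][:3,3]))
    im=d["color"][:,:,::-1].copy(); cv2.imwrite(f"pics/{n}0.png",cv2.resize(im,(800,600)))
    for l in["centrifuge","lid","lid_front","spin_key","spin_key_top","release_key_top","cup","roll","timer","stapler"]:
        print(l,[(np.round(b["rect"],1).tolist(),round(b["score"],2)) for b in optics.boxes_of(n,l)[:2]])
E
```

```text
{'clock': 0.0, 'qpos': [1.209, 0.629, 0.038, 1.518, -0.027, 0.996, -0.02], 'qd': [0.001, -0.0, 0.001, 0.0, -0.0, 0.001, 0.001], 'tau': [-0.0, -56.34, 1.226, -19.344, 0.011, 0.011, -0.0], 'eef_pos': [189.315, -621.132, 230.347], 'tool_rot': [-3.14, 0.0, 0.296], 'force': [0.341, -0.345, -0.32], 'torque': [-0.023, 0.029, -0.006], 'gripper_force': 0.0, 'width': 85.884}
scene [ 4.73525e+02  2.55334e+02  1.86116e+02 -1.70000e-02] [954. 748. 939.]
centrifuge [([203.0, 141.9, 123.7, 133.3], 0.57), ([257.1, 129.4, 19.9, 29.2], 0.54)]
lid [([206.5, 141.2, 72.1, 93.8], 0.95)]
lid_front [([210.7, 146.2, 67.3, 88.4], 0.82)]
spin_key [([293.4, 193.1, 8.1, 6.2], 0.5)]
spin_key_top []
release_key_top []
cup []
roll [([331.5, 235.9, 24.7, 31.3], 0.83), ([207.5, 140.5, 72.2, 93.9], 0.25)]
timer [([312.9, 215.0, 24.7, 16.5], 0.84)]
stapler [([257.4, 124.7, 20.2, 36.8], 0.76)]
top [ 4.73621e+02  2.56995e+02  1.92638e+02 -1.50000e-01] [ 425.  -97. 1384.]
centrifuge [([161.4, 132.7, 95.6, 101.7], 0.57), ([160.8, 132.6, 95.4, 48.2], 0.49)]
lid [([164.7, 132.2, 92.0, 49.6], 0.95)]
lid_front [([159.8, 131.6, 98.6, 51.5], 0.7)]
spin_key [([224.1, 219.6, 10.6, 9.3], 0.63)]
spin_key_top []
release_key_top [([202.3, 219.8, 8.4, 9.3], 0.38)]
cup [([258.2, 192.6, 22.3, 16.9], 0.74)]
roll [([161.7, 231.3, 28.5, 22.4], 0.82), ([161.8, 131.4, 94.5, 54.6], 0.3)]
timer [([203.3, 240.1, 30.7, 25.3], 0.86)]
stapler [([329.7, 248.0, 44.9, 13.1], 0.63)]
```

View pics/scene0.png

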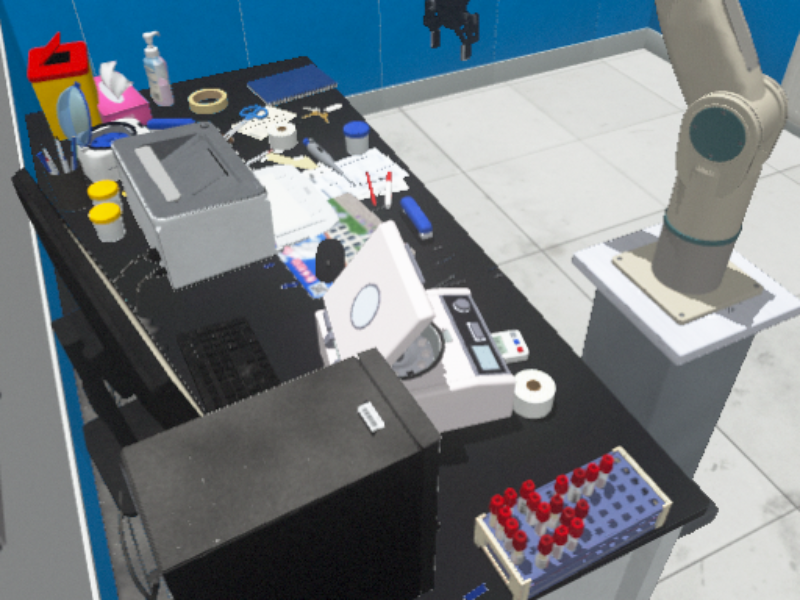

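View pics/top0.png

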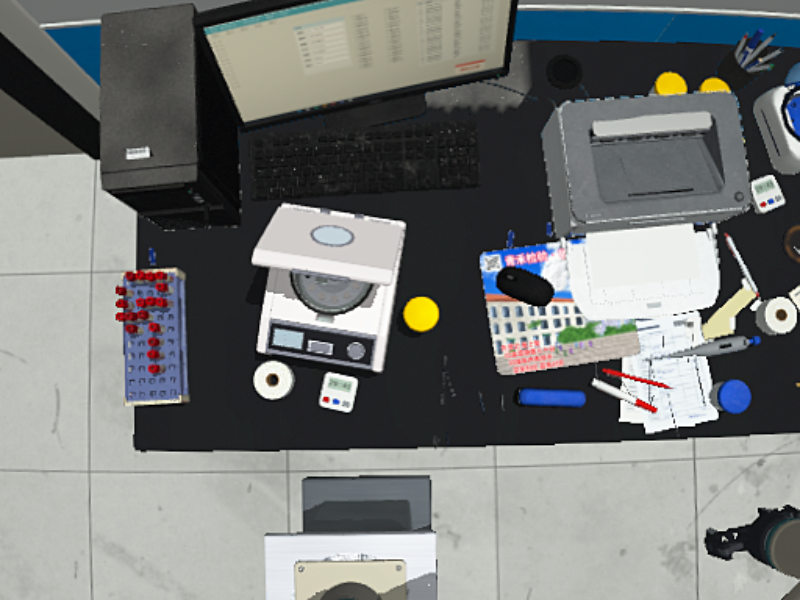

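The scene view shows the open lid at about (375,300) and the round key at (462,306), in the 800x600 picture. In the top view the round key is at (356,351), the oblong key at (320,348), the roll at (272,380), the timer at (338,392) and the cup at (420,314). I'll take enlarged crops for a precise pose fit.

Run:
```python
from h import *
for n,(x,y,w,h) in {"scene":(200,138,150,112),"top":(155,128,130,125)}.items():
    im=optics.get_image(n)["color"][y:y+h,x:x+w,::-1]
    k=5 if n=="scene" else 4.8
    k=5 if n=="scene" else 4
    cv2.imwrite(f"pics/{n}_crop.png",cv2.resize(im,None,fx=k,fy=k,interpolation=cv2.INTER_CUBIC))
```

```text
(no output)
```

View pics/scene_crop.png

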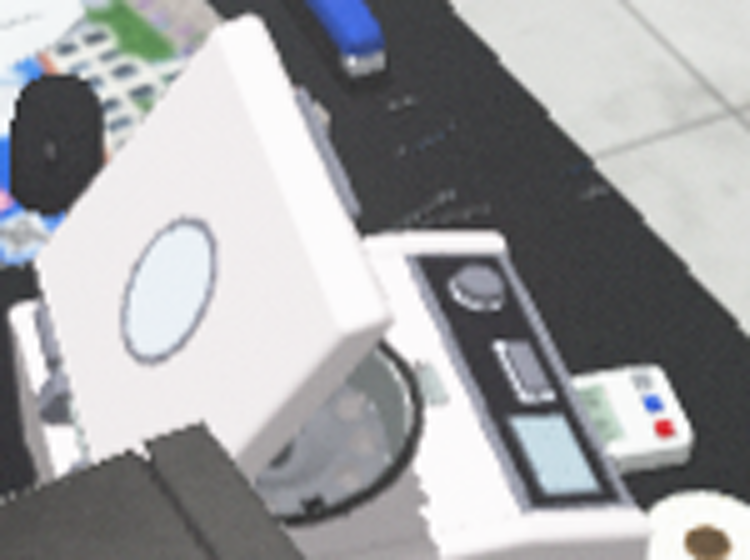

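View pics/top_crop.png

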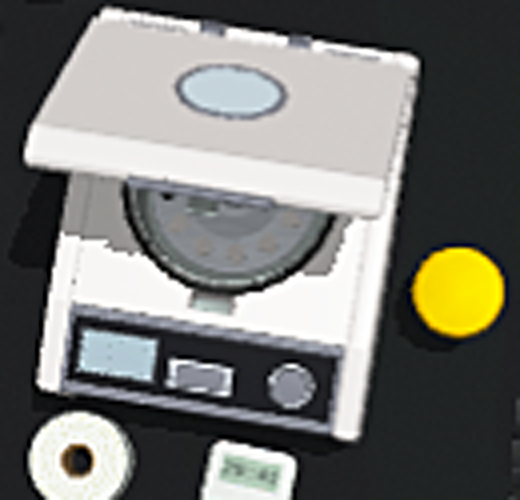

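Crop findings: the round key's top is at scene crop (478,284) and top crop (291,385). The oblong key is at (528,366) and (203,377). The lid's front corners are at top crop (28,165) and (378,215). Next I'll fit the pose.

```bash
cat > fit.py <<'E'
from h import *
C={n:cam(optics.get_image(n)) for n in("scene","top")}
S=lambda u,v:np.array([200+(u+.5)/5-.5,138+(v+.5)/5-.5]); T=lambda u,v:np.array([155+(u+.5)/4-.5,128+(v+.5)/4-.5])
# triangulate key
def tri(a,b):
    o1,d1=ray(C["scene"],a);o2,d2=ray(C["top"],b)
    t=np.linalg.lstsq(np.stack([d1,-d2],1),o2-o1,rcond=None)[0]; p,q=o1+t[0]*d1,o2+t[1]*d2
    return (p+q)/2,np.linalg.norm(p-q)
print("key",tri(S(478,284),T(291,385)),"rel",tri(S(528,366),T(203,377)))
def world(p,P):
    x,y,yaw=p[:3]; c,s=np.cos(yaw),np.sin(yaw); P=np.atleast_2d(P); return np.stack([x+c*P[:,0]-s*P[:,1],y+s*P[:,0]+c*P[:,1],P[:,2]],1)
def lid(a,P):
    P=np.atleast_2d(P); c,s=np.cos(a),np.sin(a) # opening lifts front (-x) up
    return np.stack([114+c*P[:,0]+s*P[:,2],P[:,1],121-s*P[:,0]+c*P[:,2]],1)
def obs(p):
    a,ky,wx=p[3:6]; L=lambda *P:lid(a,P)[0]
    K=[-108,ky,109];Rl=[-108,ky+62,107]
    return [("scene",K,S(478,284),1),("top",K,T(291,385),1),("scene",Rl,S(528,366),1),("top",Rl,T(203,377),1),
     ("top",[-134,112,93],T(38,390),.5),("top",[-134,-112,93],T(352,439),.5),
     ("top",L(-172,110,15),T(42,127),.6),("top",L(-172,-110,15),T(383,180),.6),
     ("top",L(-187,110,0),T(26,165),.6),("top",L(-187,-110,0),T(379,216),.6),
     ("top",L(-14,-110,15),T(415,60),.4),("top",L(-14,110,15),T(102,12),.4),
     ("scene",L(-172,110,15),S(248,455),.0),("scene",L(-172,-110,15),S(224,22),.6),
     ("scene",L(-187,-110,0),S(262,18),.5),
     ("scene",L(wx,0,15),S(169,290),1),("top",L(wx,0,15),T(231,91),1)]
def res(p): return np.concatenate([w*(proj(C[n],world(p,P))[0]-uv) for n,P,uv,w in obs(p)])
if __name__=="__main__":
    r=least_squares(res,[620,110,-.15,.9,-60,-90],loss="soft_l1",x_scale=[10,10,.1,.1,10,10]); p=r.x
    print(np.round(p,3)); print(np.round(r.fun.reshape(-1,2),1).tolist())
    np.save("p.npy",p)
    print("key",world(p,[-108,p[4],109]),"lidfront",world(p,lid(p[3],[-187,0,0])),"shut",world(p,lid(0,[-187,0,0])))
    B=lambda l,z:onz(C["top"],(lambda r:[r[0]+r[2]/2,r[1]+r[3]/2])(optics.boxes_of("top",l)[0]["rect"]),z).round()
    print("cup",B("cup",64),"roll",B("roll",41),"timer",B("timer",18),"stapler",B("stapler",42))
E
python3 fit.py
```

```text
key (array([486.38160426, -24.24959282, 105.82328757]), np.float64(0.38285506496105415)) rel (array([492.2938616 ,  36.08682739, 102.60805993]), np.float64(2.4797712168301467))
[ 6.02045e+02  1.73480e+01 -1.78000e-01  8.78000e-01 -6.11980e+01
 -9.08080e+01]
[[0.6, -1.0], [-0.3, 0.6], [-1.4, -0.5], [-0.9, -1.0], [-0.2, -0.5], [0.9, -0.2], [-1.9, 0.2], [0.9, 0.6], [-0.6, -0.5], [0.6, 0.3], [-0.1, 0.4], [-1.1, 0.3], [0.0, -0.0], [-0.9, 0.3], [-0.3, -0.4], [-0.0, 0.2], [0.1, 0.5]]
key [[484.90962382 -23.74302166 109.        ]] lidfront [[596.69377908  18.31112194 264.88786614]] shut [[530.20042429  30.28378451 121.        ]]
cup [ 552. -139.   64.] roll [435. 127.  41.] timer [409.  12.  18.] stapler [ 392. -370.   42.]
```

The fit is consistent: residuals are at most about 2 px, the key is at about (485,-24,108), and the lid angle is about 0.88 rad. First move: lift, shut the fingers and square the yaw to the centrifuge.

```bash
python3 -m jog '{"claw":[0,0,0,0],"xyz":[[0,0,-0.4],[0,0,-0.4],[0,0,-0.4],[0,0,0]],"twist":[[0,0,0.05],[0,0,0.05],[0,0,0.051],[0,0,0]]}'
cat > go.py <<'E'
import sys; from h import *
# go.py: print tool-frame offset (in 100 mm) from current pose to targets; path for the lid
from fit import world,lid
p=np.load("p.npy"); s=readout.read_state(); Rt=R.from_euler("xyz",s["tool_rot"]); e=np.array(s["eef_pos"])
def d(t): return np.round(Rt.inv().apply(np.array(t)-e)/100,3)
print(e.round(1),np.round(s["tool_rot"],3),"F",np.round(s["force"],1))
A=[.95,.88,.8,.7,.6,.5,.4,.3,.2,.1,.05,0,-.02]; prev=None
for a in A:
    f=np.clip((a-.3)/.5,0,1); P=np.array([-168-12*f,-25,0]); 
    x=lid(a,P+[0,0,15-6*f])[0]; 
    top=max(lid(a,[-187,0,3])[0][2],lid(a,[-172,0,15])[0][2]); w=world(p,[x[0],-25,top])[0]
    print(a,w.round(1),"from here",d(w),"step",None if prev is None else np.round(Rt.inv().apply(w-prev)/100,3)); prev=w
k=world(p,[-108,p[4],109])[0]; print("key",k.round(1),d(k))
E
python3 go.py
```

```text
clock: 2.0
eef_pos: [190.0, -623.6, 355.2]
tool_rot: [3.135, -0.003, -0.179]
force: [-0.5, -0.5, -0.8]
width: 12.0
gripper_force: 0.0
key (array([486.38160426, -24.24959282, 105.82328757]), np.float64(0.38285506496105415)) rel (array([492.2938616 ,  36.08682739, 102.60805993]), np.float64(2.4797712168301467))
[ 189.6 -621.5  351.2] [-3.142 -0.    -0.177] F [ 0.3  0.2 -0.6]
0.95 [614.  -10.2 274.9] from here [ 3.098 -6.766  0.764] step None
0.88 [603.8  -8.4 267. ] from here [ 2.995 -6.766  0.842] step [-0.104 -0.     0.078]
0.8 [592.7  -6.4 257.2] from here [ 2.883 -6.766  0.94 ] step [-0.112 -0.     0.098]
0.7 [582.6  -4.6 243.8] from here [ 2.78  -6.766  1.075] step [-0.103 -0.     0.135]
0.6 [573.8  -3.  230.5] from here [ 2.691 -6.766  1.208] step [-0.089 -0.     0.133]
0.5 [566.5  -1.7 216.6] from here [ 2.616 -6.766  1.346] step [-0.074 -0.     0.139]
0.4 [560.6  -0.6 201.8] from here [ 2.556 -6.766  1.495] step [-0.06  -0.     0.148]
0.3 [5.562e+02 2.000e-01 1.862e+02] from here [ 2.511 -6.766  1.651] step [-0.045 -0.     0.156]
0.2 [550.7   1.2 169.9] from here [ 2.455 -6.766  1.814] step [-0.056 -0.     0.163]
0.1 [546.8   1.9 153.1] from here [ 2.415 -6.766  1.982] step [-0.04  -0.     0.168]
0.05 [545.4   2.1 144.6] from here [ 2.402 -6.766  2.067] step [-0.014 -0.     0.085]
0 [544.5   2.3 136. ] from here [ 2.392 -6.766  2.153] step [-0.01   0.     0.086]
-0.02 [544.2   2.4 132.6] from here [ 2.389 -6.766  2.187] step [-0.003  0.     0.034]
key [484.9 -23.7 109. ] [ 1.852 -6.405  2.423]
```

```bash
python3 -m jog '{"claw":[0,0,0,0,0,0,0,0,0,0,0,0],"xyz":[[0.2,-0.45,0],[0.2,-0.45,0],[0.2,-0.45,0],[0.2,-0.45,0],[0.2,-0.45,0],[0.2,-0.45,0],[0.2,-0.45,0],[0.2,-0.45,0],[0.2,-0.45,0],[0.2,-0.45,0],[0.2,-0.45,0],[0,0,0]],"twist":[[0,0,0],[0,0,0],[0,0,0],[0,0,0],[0,0,0],[0,0,0],[0,0,0],[0,0,0],[0,0,0],[0,0,0],[0,0,0],[0,0,0]]}'
python3 go.py | sed -n '2p;4p'
```

```text
clock: 3.6
eef_pos: [495.4, -168.8, 349.6]
tool_rot: [-3.139, 0.002, -0.17]
force: [-0.3, -1.0, -0.4]
width: 0.2
gripper_force: 0.0
[ 493.1 -173.6  350. ] [ 3.141e+00  3.000e-03 -1.770e-01] F [ 0.8 -0.6 -0.2]
0.88 [603.8  -8.4 267. ] from here [ 0.801 -1.822  0.827] step [-0.103 -0.     0.078]
```

```bash
python3 -m jog '{"claw":[0,0,0,0,0,0],"xyz":[[0.2,-0.455,0],[0.2,-0.455,0],[0.2,-0.455,0.1],[0.2,-0.455,0.2],[0,0,0.3],[0,0,0]],"twist":[[0,0,0],[0,0,0],[0,0,0],[0,0,0],[0,0,0],[0,0,0]]}'
python3 go.py | sed -n '2p;4p'
python3 - <<'E'
from h import *
o=[]
for n,(x,y,w,h) in {"scene":(180,90,120,150),"top":(155,100,120,150)}.items():
    im=optics.get_image(n)["color"][y:y+h,x:x+w,::-1]; o.append(cv2.resize(im,None,fx=3.3,fy=3.3,interpolation=cv2.INTER_CUBIC))
cv2.imwrite("pics/pre.png",np.hstack(o))
E
```

```text
clock: 4.45
eef_pos: [602.8, -10.8, 288.5]
tool_rot: [3.139, 0.007, -0.18]
force: [-1.6, -1.1, 0.1]
width: -0.3
gripper_force: 0.0
[604.8 -11.1 291.7] [ 3.14   0.    -0.181] F [ 0.4 -0.3  0.6]
0.88 [603.8  -8.4 267. ] from here [-0.015 -0.026  0.247] step [-0.104  0.     0.078]
```

View pics/pre.png

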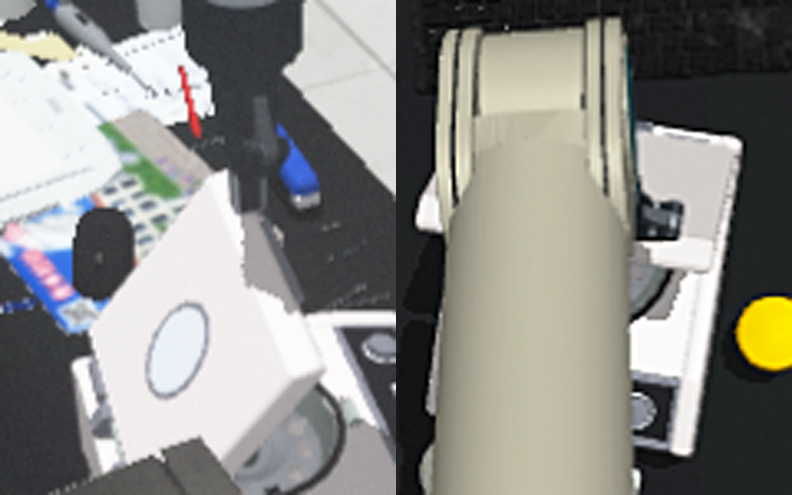

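The lid is unmoved. The fingertips show at about (250,208) in the left crop, at the lid's front edge. I'll check that against the projected TCP.

Run:
```python
from h import *
for n,o in (("scene",(180,90)),("top",(155,100))):
    c=cam(optics.get_image(n))
    print(n,((proj(c,[[604,-10,290],[604,-10,330],[604,-10,267]])-o)*3.3+[396*(n=="top"),0]).round())
```

```text
scene [[249. 209.]
 [248. 161.]
 [249. 236.]]
top [[597. 231.]
 [592. 222.]
 [600. 236.]]
```

```bash
python3 -m jog '{"claw":[0,0,0,0,0,0,0,0],"xyz":[[0,-0.02,0.15],[0,0,0.09],[-0.05,0,0.05],[-0.05,0,0.05],[-0.05,0,0.07],[-0.05,0,0.07],[-0.045,0,0.067],[0,0,0]],"twist":[[0,0,0],[0,0,0],[0,0,0],[0,0,0],[0,0,0],[0,0,0],[0,0,0],[0,0,0]]}'
python3 go.py | sed -n '2,$p'
```

```text
clock: 5.75
eef_pos: [578.4, -1.7, 236.0]
tool_rot: [3.141, 0.005, -0.178]
force: [0.1, 0.3, 0.7]
width: 0.0
gripper_force: 0.3
[580.8  -2.3 236.2] [ 3.142e+00  1.000e-03 -1.780e-01] F [-1.4  0.4  0.8]
0.95 [614.  -10.2 274.9] from here [ 0.34   0.019 -0.387] step None
0.88 [603.8  -8.4 267. ] from here [ 0.236  0.019 -0.308] step [-0.104  0.     0.078]
0.8 [592.7  -6.4 257.2] from here [ 0.124  0.019 -0.21 ] step [-0.112  0.     0.098]
0.7 [582.6  -4.6 243.8] from here [ 0.021  0.019 -0.076] step [-0.103  0.     0.135]
0.6 [573.8  -3.  230.5] from here [-0.068  0.019  0.057] step [-0.089  0.     0.133]
0.5 [566.5  -1.7 216.6] from here [-0.142  0.019  0.196] step [-0.074 -0.     0.139]
0.4 [560.6  -0.6 201.8] from here [-0.202  0.019  0.344] step [-0.06  -0.     0.148]
0.3 [5.562e+02 2.000e-01 1.862e+02] from here [-0.247  0.019  0.501] step [-0.045 -0.     0.156]
0.2 [550.7   1.2 169.9] from here [-0.303  0.019  0.664] step [-0.056 -0.     0.163]
0.1 [546.8   1.9 153.1] from here [-0.342  0.019  0.831] step [-0.04  -0.     0.168]
0.05 [545.4   2.1 144.6] from here [-0.356  0.019  0.917] step [-0.014 -0.     0.085]
0 [544.5   2.3 136. ] from here [-0.366  0.019  1.002] step [-0.01  -0.     0.086]
-0.02 [544.2   2.4 132.6] from here [-0.368  0.019  1.037] step [-0.003 -0.     0.034]
key [484.9 -23.7 109. ] [-0.905  0.381  1.273]
```

```bash
python3 -m jog '{"claw":[0,0,0,0,0,0,0,0],"xyz":[[-0.04,0,0.06],[-0.04,0,0.07],[-0.04,0,0.07],[-0.035,0,0.07],[-0.03,0,0.075],[-0.03,0,0.075],[-0.03,0,0.08],[0,0,0]],"twist":[[0,0,0],[0,0,0],[0,0,0],[0,0,0],[0,0,0],[0,0,0],[0,0,0],[0,0,0]]}'
python3 go.py | sed -n '2p;10,$p'
python3 - <<'E'
from h import *
o=[]
for n,(x,y,w,h) in {"scene":(190,110,140,150),"top":(155,128,100,150)}.items():
    im=optics.get_image(n)["color"][y:y+h,x:x+w,::-1]; o.append(cv2.resize(im,None,fx=3.3,fy=3.3,interpolation=cv2.INTER_CUBIC))
cv2.imwrite("pics/mid.png",np.hstack(o))
E
```

```text
clock: 6.85
eef_pos: [556.0, 2.1, 185.8]
tool_rot: [3.141, 0.002, -0.178]
force: [-2.2, -0.1, 2.3]
width: -0.0
gripper_force: 1.3
[557.3   1.8 186.5] [ 3.142  0.    -0.179] F [-2.4  0.2  2.5]
0.3 [5.562e+02 2.000e-01 1.862e+02] from here [-0.007  0.018  0.003] step [-0.045  0.     0.156]
0.2 [550.7   1.2 169.9] from here [-0.063  0.018  0.166] step [-0.056  0.     0.163]
0.1 [546.8   1.9 153.1] from here [-0.103  0.018  0.334] step [-0.04   0.     0.168]
0.05 [545.4   2.1 144.6] from here [-0.117  0.018  0.419] step [-0.014  0.     0.085]
0 [544.5   2.3 136. ] from here [-0.127  0.018  0.505] step [-0.01   0.     0.086]
-0.02 [544.2   2.4 132.6] from here [-0.129  0.018  0.539] step [-0.003  0.     0.034]
key [484.9 -23.7 109. ] [-0.666  0.38   0.775]
```

View pics/mid.png

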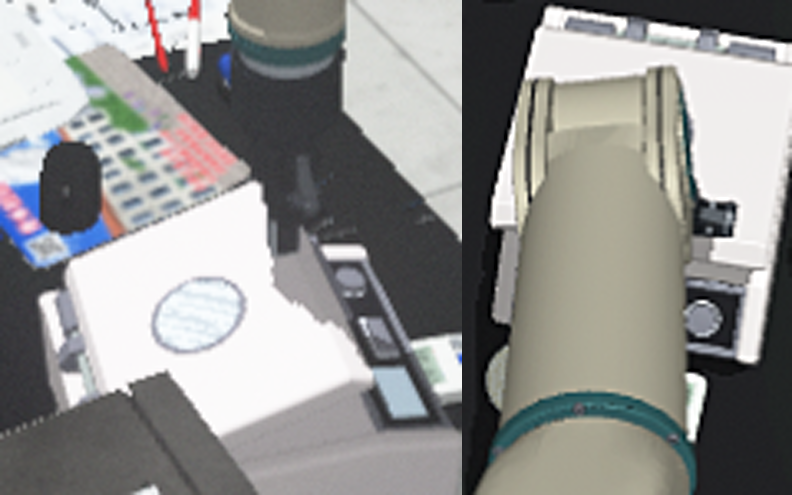

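The lid is following and is about 0.3 rad open. Next I'll push it shut, slightly past nominal so it latches.

```bash
python3 -m jog '{"claw":[0,0,0,0,0,0,0,0],"xyz":[[-0.01,0,0.08],[-0.01,0,0.08],[-0.01,0,0.08],[-0.01,0,0.08],[-0.01,0,0.08],[-0.01,0,0.06],[0,0,0.04],[0,0,0]],"twist":[[0,0,0],[0,0,0],[0,0,0],[0,0,0],[0,0,0],[0,0,0],[0,0,0],[0,0,0]]}'
python3 go.py | sed -n '2p;13,$p'
```

```text
clock: 8.05
eef_pos: [550.9, 3.0, 136.5]
tool_rot: [3.142, 0.001, -0.179]
force: [-2.7, 1.1, 3.5]
width: 0.1
gripper_force: 1.7
[551.4   2.9 136.7] [-3.142 -0.    -0.179] F [-2.  -0.1  3.2]
0.05 [545.4   2.1 144.6] from here [-0.057  0.018 -0.079] step [-0.014  0.     0.085]
0 [544.5   2.3 136. ] from here [-0.067  0.018  0.007] step [-0.01   0.     0.086]
-0.02 [544.2   2.4 132.6] from here [-0.07   0.018  0.041] step [-0.003  0.     0.034]
key [484.9 -23.7 109. ] [-0.607  0.38   0.277]
```

```bash
python3 -m jog '{"claw":[0,0,0,0],"xyz":[[0,0,0.03],[0,0,0.03],[0,0,0.02],[0,0,0]],"twist":[[0,0,0],[0,0,0],[0,0,0],[0,0,0]]}'; python3 -m jog '{"claw":[0,0,0],"xyz":[[0,0,0.02],[0,0,0.02],[0,0,0]],"twist":[[0,0,0],[0,0,0],[0,0,0]]}'
```

```text
clock: 8.65
eef_pos: [551.6, 2.9, 135.4]
tool_rot: [-3.141, -0.003, -0.179]
force: [-17.3, 0.9, 58.4]
width: -0.5
gripper_force: 29.5
clock: 9.02
eef_pos: [551.6, 2.8, 135.1]
tool_rot: [-3.141, -0.004, -0.179]
force: [-26.2, 0.8, 89.8]
width: 0.1
gripper_force: 44.6
```

The contact is stiff and the lid is hard against its stop. I'll lift off and check that it has latched.

```bash
python3 -m jog '{"claw":[0,0,0,0,0,0,0],"xyz":[[0,0,-0.1],[0,0,-0.15],[-0.15,0,-0.3],[-0.2,0.1,0],[-0.2,0.15,0],[-0.1,0.13,0],[0,0,0]],"twist":[[0,0,0],[0,0,0],[0,0,0],[0,0,0],[0,0,0],[0,0,0],[0,0,0]]}'
python3 - <<'E'
from h import *
o=[]
for n,(x,y,w,h) in {"scene":(190,130,140,150),"top":(155,128,100,150)}.items():
    im=optics.get_image(n)["color"][y:y+h,x:x+w,::-1]; o.append(cv2.resize(im,None,fx=3.3,fy=3.3,interpolation=cv2.INTER_CUBIC))
    print(n,[(np.round(b["rect"],1).tolist(),round(b["score"],2)) for b in optics.boxes_of(n,"spin_key")[:2]])
cv2.imwrite("pics/shut.png",np.hstack(o))
E
python3 go.py | sed -n '2p;$p'
```

```text
clock: 9.9
eef_pos: [480.5, -24.1, 179.5]
tool_rot: [3.141, -0.0, -0.181]
force: [0.5, -1.1, -0.2]
width: 0.7
gripper_force: 0.0
scene [([295.4, 192.3, 6.2, 7.7], 0.57)]
top [([169.6, 131.7, 85.7, 82.9], 0.15)]
[481.2 -22.5 179.5] [-3.141 -0.    -0.178] F [-0.1 -0.1 -0. ]
key [484.9 -23.7 109. ] [0.038 0.006 0.705]
```

View pics/shut.png

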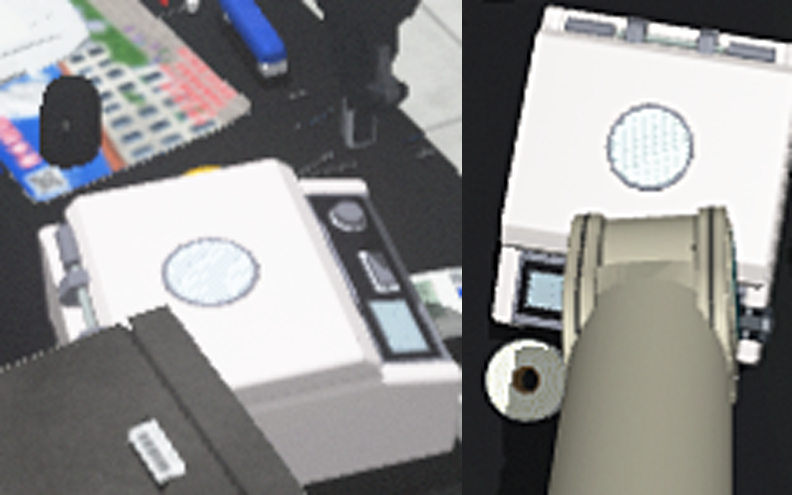

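The lid stays shut and latched. The key is at about (347,214) in the left crop, matching the earlier position. Now I'll tilt 13° to be square to the panel.

```bash
python3 -m jog '{"claw":[0,0,0],"xyz":[[-0.05,0,0],[-0.05,0,0],[0,0,0]],"twist":[[0,0.036,0],[0,0.036,0],[0,0,0]]}'
python3 - <<'E'
from h import *
for i in range(3):
    s=readout.read_state(); Rt=R.from_euler("xyz",s["tool_rot"]); print(np.round(s["tool_rot"],3),(Rt.inv().apply(np.array([485.7,-24,108])-s["eef_pos"])/100).round(3), Rt.as_matrix()[:,2].round(3))
E
```

```text
clock: 10.58
eef_pos: [468.0, -20.6, 178.5]
tool_rot: [3.141, -0.222, -0.177]
force: [-0.5, 0.5, 0.3]
width: -0.0
gripper_force: 0.0
[ 3.141 -0.222 -0.177] [0.02  0.002 0.728] [ 0.217 -0.04  -0.975]
[ 3.141 -0.222 -0.177] [0.02  0.002 0.728] [ 0.217 -0.04  -0.975]
[ 3.141 -0.222 -0.177] [0.02  0.002 0.728] [ 0.217 -0.04  -0.975]
```

```bash
python3 -m jog '{"claw":[0,0,0,0],"xyz":[[0.02,0,0.3],[0,0,0.25],[0,0,0.12],[0,0,0]],"twist":[[0,0,0],[0,0,0],[0,0,0],[0,0,0]]}'; for i in 1 2; do :; done; python3 -m jog '{"claw":[0,0,0],"xyz":[[0,0,0.03],[0,0,0.02],[0,0,0]],"twist":[[0,0,0],[0,0,0],[0,0,0]]}'
```

```text
clock: 11.08
eef_pos: [483.8, -27.5, 127.3]
tool_rot: [3.13, -0.222, -0.178]
force: [0.5, 0.6, 0.6]
width: -0.1
gripper_force: 0.0
clock: 11.45
eef_pos: [483.9, -27.2, 123.4]
tool_rot: [3.13, -0.223, -0.178]
force: [0.6, 0.0, -0.2]
width: -0.1
gripper_force: 0.0
```

Run:
```python
from h import *
s=readout.read_state(); print(np.round(s["qpos"],3)); Rt=R.from_euler("xyz",s["tool_rot"]); print((Rt.inv().apply(np.array([485.7,-24,108])-s["eef_pos"])/100).round(3))
```

```text
[ 0.127  0.521 -0.24   2.269  0.901  0.236 -2.686]
[-0.022 -0.037  0.152]
```

Joint 6 is at its limit with the 13° tilt, so I'll back up a little and use a smaller tilt.

```bash
python3 -m jog '{"claw":[0,0,0],"xyz":[[0,0,-0.15],[0,0,0],[0,0,0]],"twist":[[0,0,0],[0,-0.055,0],[0,0,0]]}'
python3 - <<'E'
from h import *
s=readout.read_state(); print(np.round(s["qpos"],3)); Rt=R.from_euler("xyz",s["tool_rot"]); print(Rt.as_matrix().round(3)); print((Rt.inv().apply(np.array([485.7,-24,108])-s["eef_pos"])/100).round(3))
E
```

```text
clock: 11.82
eef_pos: [484.3, -28.4, 137.2]
tool_rot: [3.13, -0.072, -0.186]
force: [-0.3, -0.4, -0.1]
width: 0.4
gripper_force: 0.0
[ 0.373  0.571 -0.563  2.114  0.648  0.557 -2.423]
[[ 0.98  -0.186  0.069]
 [-0.184 -0.983 -0.025]
 [ 0.072  0.012 -0.997]]
[-0.016 -0.049  0.291]
```

```bash
python3 -m jog '{"claw":[0,0,0,0],"xyz":[[-0.035,-0.047,0],[0,0,0.12],[0,0,0.1],[0,0,0]],"twist":[[0,0,0],[0,0,0],[0,0,0],[0,0,0]]}'; python3 -m jog '{"claw":[0,0,0],"xyz":[[0,0,0.02],[0,0,0.02],[0,0,0]],"twist":[[0,0,0],[0,0,0],[0,0,0]]}';  python3 -m jog '{"claw":[0,0],"xyz":[[0,0,0.02],[0,0,0]],"twist":[[0,0,0],[0,0,0]]}'
```

```text
clock: 12.32
eef_pos: [478.8, -22.9, 113.2]
tool_rot: [3.124, -0.066, -0.179]
force: [0.2, -0.2, 0.4]
width: 0.0
gripper_force: 0.0
clock: 12.7
eef_pos: [480.1, -23.5, 110.3]
tool_rot: [3.125, -0.068, -0.181]
force: [-1.1, 1.0, -0.6]
width: -0.1
gripper_force: 0.0
clock: 12.95
eef_pos: [480.5, -23.5, 108.4]
tool_rot: [3.125, -0.069, -0.181]
force: [0.7, -0.1, 2.0]
width: 0.1
gripper_force: 1.1
```

Contact, with 2 N. I'll press on in small steps.

```bash
python3 -m jog '{"claw":[0,0,0],"xyz":[[0,0,0.02],[0,0,0.02],[0,0,0]],"twist":[[0,0,0],[0,0,0],[0,0,0]]}';  python3 -m jog '{"claw":[0,0],"xyz":[[0,0,0.015],[0,0,0]],"twist":[[0,0,0],[0,0,0]]}';  python3 -m jog '{"claw":[0,0],"xyz":[[0,0,0.01],[0,0,0]],"twist":[[0,0,0],[0,0,0]]}'
```

```text
clock: 13.32
eef_pos: [481.3, -23.7, 104.8]
tool_rot: [3.125, -0.07, -0.18]
force: [-0.3, -1.5, 6.3]
width: 0.0
gripper_force: 3.4
clock: 13.58
eef_pos: [481.4, -23.7, 104.4]
tool_rot: [3.124, -0.071, -0.18]
force: [-3.1, -0.6, 19.2]
width: -0.1
gripper_force: 10.2
clock: 13.82
eef_pos: [481.5, -23.7, 104.1]
tool_rot: [3.124, -0.071, -0.18]
force: [-5.7, -1.5, 29.0]
width: 0.2
gripper_force: 14.9
```

The force rises stiffly after about 5 mm of travel, so the key is on its stop. One last look before handing in.

Run:
```python
from h import *
o=[]
for n,(x,y,w,h) in {"scene":(190,130,140,150),"top":(155,128,100,150)}.items():
    im=optics.get_image(n)["color"][y:y+h,x:x+w,::-1]; o.append(cv2.resize(im,None,fx=3.3,fy=3.3,interpolation=cv2.INTER_CUBIC))
cv2.imwrite("pics/end.png",np.hstack(o)); s=readout.read_state(); print(s["force"],s["clock"])
```

```text
[-5.1650046  -0.66776849 29.65232493] 13.925
```

View pics/end.png

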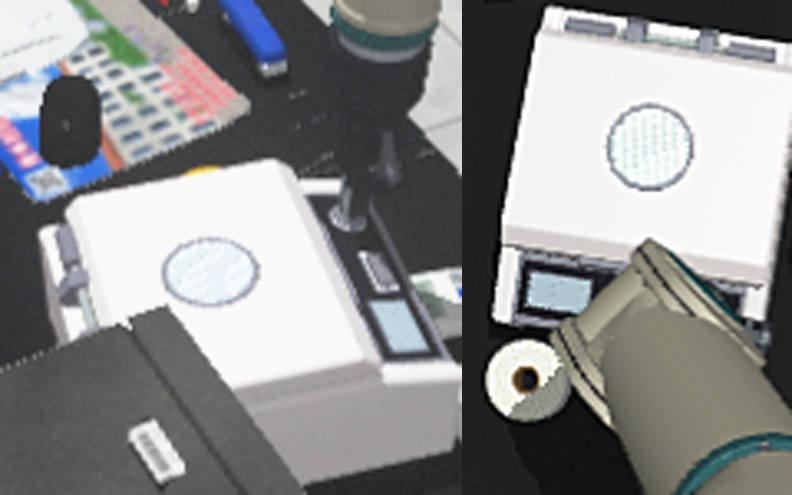

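The fingertips rest on the round key at about (347,215) in the left crop. The lid is shut and nothing is touching it, and the roll and timer have not moved.

```bash
python3 -c "
from cell import order; print(order.finish_job())"
```

```text
the job is handed in; nothing more can be done
None
```

I pushed the lid shut until it latched and it stays shut with nothing touching it; the fingertips are holding the short-spin key down on its stop at about 29 N, and the job was handed in at about 14 s.

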